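Clamp a strip in the air vise with the foot valve

ROBOT

A 6-joint arm with a two-finger parallel gripper is mounted at the origin on the work surface. World frame = base frame: x ahead of the robot, y to its left, z up, the work surface at z = 0. Lengths are in m, angles in rad, forces in N, time in s.
With the tool pointing down it reaches from about 0.425 to 0.95 m from the base axis. Payload 3.5 kg.
Tool frame: the origin (TCP) lies between the finger pads; the fingertips stand 22 mm ahead of it and the grasp point (between the pads) lies 3 mm ahead of it (bot.finger_overhang is the distance from the TCP to the fingertips, in m); z points along the fingers, y is the line along which they close (so a half turn about z gives the same grasp; the last joint's range is limited). The gripper opens to 85 mm and grips with 20 to 120 N. Pads are 22 mm wide; open, the fingers measure 114 mm over their backs; the gripper's body (76 mm by 85 mm) begins 54 mm behind the grasp point. The pads swing forward as they close: fully open they stand 13 mm farther back than shut.
Start: joints at [1.097, 0.286, 1.577, -0, 1.279, -0.15], TCP at [0.215, 0.64, 0.253] pointing down, gripper open.
Joint ranges: [-2.77, 2.77], [-0.9, 2.22], [0.21, 2.48], [-1.53, 4.67], [0.24, 2.81], [-2.84, 2.84]. Speed limits (rad/s): [2.79, 2.79, 3.14, 3.14, 3.14, 3.14].

INTERFACE

Orientations are given as a unit quaternion [w, x, y, z].
In Python, from workcell import bot, sense, vision gives the robot as it stands. The module is installed in compiled form; this text tells all that it offers. Calls block until the motion is done:
- bot.move_pose(position, orientation): joint-space move of the TCP to a pose.
- bot.servo_line(position, rate=0.15, rotation=None, f_stop=None): straight line of the TCP; rotation=None keeps the orientation; rate is the mean speed in m/s. With f_stop (N) it stops when the force on the tool has changed by that much, and returns True; else False.
- bot.goto_joints(angles): joint-space move.
- bot.open_gripper() and bot.clamp(grasp_force=None): open the fingers fully, or close them until they stop; grasp_force is the grip in N (None keeps the last).
- bot.pause(seconds).
- bot.ik(position, orientation): joint angles nearest the present ones, or None.
- sense(): the state.
- vision.grab_frame(name): name is "scene" or "top" or "wrist"; returns a dict with "frame" (420x560x3 uint8, blue, green, red), "range_z" (420x560 float32, m along the optical axis (not along the pixel's ray), 0 where there is no reading), "fx", "fy", "cx", "cy" (pixels), "dist_coeffs" ([k1, k2, p1, p2, k3] as OpenCV has them; the pictures are not rectified), "rvec" (rotation vector, rad) and "tvec" (3), from world to camera coordinates, as OpenCV has them; the wrist camera has in their place "T_tool_cam" (4x4, takes a point from camera to tool coordinates, whose origin is the TCP and whose axes are the flange's). Camera axes: x right, y down, z forward; pixel columns grow to the right and rows downward; lengths in m; the calibration is good to about 2 mm. A picture is of the moment at which its call begins: read the wrist's pose just before it.
A pose or a line that the arm cannot do raises bot.Unreachable and nothing moves.
- bot.close_job(): hands the job in; it is judged then, once.
The state is a dict: "time_s": time; "joint_positions": joint angles; "joint_velocities": joint speeds; "effort": joint torques, N m; "tool_pos": TCP position; "eef_rot": TCP orientation; "wrist_force": force on the tool from outside, world axes, zero at the start; "torque": the same for the moment, N m; "grip_width": finger opening in m; "finger_force": force on a finger pad.
Only numpy, scipy, OpenCV 4.12 (cv2) and the standard library are available. Lean on these libraries where they do the work, as an engineer would, in place of code of your own. Each camera call takes 0.05 s, during which the arm holds its last target. There are 200 camera calls.

TASK

Clamp the brass strip in the air vise ready for filing: lift it out of the slotted rack and lower it, long edge down, between the open jaws until it stands on the vise bed, about centred along the jaws, and let go. Then reach in under the hood of the yellow foot valve with the gripper and press its sprung pedal firmly, without slamming it, down to the stop so that it latches and the jaws stay closed on the strip when you take the gripper away. Leave the two steel strips in the rack and do not knock anything over.

Things in the scene. Friction and masses are not known exactly. Their poses are not given: they have to be found in the camera images.
- brass_strip: Loose brass flat strip, 100 long (its x) x 10 thick (its y) x 60 tall (its z) mm, about 0.5 kg. Origin: centre of its underside (the long edge it stands on). It starts upright in one of the three slots of the rack, its underside 8 mm above the bench, its top 68 mm; which slot differs from run to run.
- steel_a: Grey steel strip of the same size and origin as the brass one, standing in another slot. To be left alone.
- steel_b: Second grey steel strip, as steel_a, in the remaining slot. To be left alone.
- rack: Black slotted rack, fixed, 116 (x) x 176 (y) x 33 (z) mm. Origin: centre of its underside. Three slots 13 mm wide and 25 mm deep run along its x, at y = -50, 0 and +50 mm; strips stand in them and stick 35 mm out of the top.
- vise: Grey air vise, fixed to the bench. Origin on the bench, below the middle of the open jaw gap. Its x points from the fixed jaw (on the robot's side) to the moving jaw and, behind that, the aluminium air cylinder; its y runs along the jaws. Base flange 290 x 130 mm, from x = -85 to +205. Nothing on it is higher than 88 mm above the bench.
- vise_bed (a point): Point on the bed of the vise, 60 mm above the bench, in the middle of the open jaw gap; axes as the vise. The open gap is 15 mm wide (x = -7.5 to +7.5 mm), the jaws are 100 mm long (y = -50 to +50) and their tops are 28 mm above the bed, so a standing strip sticks out 32 mm.
- moving_jaw: Steel-faced moving jaw of the vise, 100 mm long. Origin: coincides with the vise's origin when open, and moves up to 7 mm along the vise's -x as the pedal goes down. Closing, it pushes the 10 mm strip against the fixed jaw and holds it with 5 to 10 N through a cushion spring.
- valve: Yellow hooded foot valve, fixed to the bench, 225 long x 150 wide x 153 mm high. Origin on the bench below the middle of the hood's front lip. Its x points into the hood, away from the robot. The hood's sides (inner faces at y = -71 and +71 mm) and its roof start at x = 0; below it lies the pedal. Sole plate 10 mm thick, from x = -35 to +190 mm.
- hood_lip (a point): Middle of the front lower edge of the hood's roof, 148 mm above the bench; axes as the valve. Behind the 16 mm deep front bar the roof has a viewing slot, 90 wide x 40 mm, above the tread. A gripper pointing straight down cannot reach the tread without its body running into the roof; one tilted 30 to 45 degrees (fingers forward, in under the lip) can.
- pedal_pad (a point): Where to press: middle of the black ribbed tread near its front, on its upper surface, 2 to 5 mm inside the plane of the hood's lip (55 mm above the bench when up, about 32 when down). It turns with the pedal; its y is the hinge direction. The pedal is 100 mm wide; its red front edge is 8 mm nearer the robot, the tread reaches 65 mm farther in.
- pedal (a joint): Foot valve pedal, rad: 0 up, 0.22 on its stop. Hinge: a level pin under the hood, 107 mm behind pedal_pad, 30 mm above the bench; the pad moves down about 23 mm. Spring at the pad: about 6 N at first, peak about 12 N near half way, then it eases and snaps over centre near 0.18 to 0.20. Pressed to the stop it latches down; let go earlier it springs back up.
- oil_can: Upright can, radius 28, 140 mm high, standing free near the back; a bystander. Origin: centre of its underside.
Things that resemble listed ones, but are neither listed nor needed, are in the scene too. Of the things that look like the brass_strip, the larger one is meant.

How it is judged:
On the way, in this order (a step that is already met when the one before it is completed fails the run):
1. the brass strip stands on the vise bed between the open jaws, about centred along them (z of brass_strip in the frame of vise_bed between -0.004 and 0.004 m and x of brass_strip in the frame of vise_bed between -0.007 and 0.007 m and y of brass_strip in the frame of vise_bed between -0.025 and 0.025 m and value of joint pedal below 0.05 rad), for 0.2 s.
2. the gripper's fingers press the pedal down (value of joint pedal above 0.06 rad and contact force between the fingers and valve above 1 N), for 0.05 s.
3. the pedal is down on its stop, with the strip in the closing jaws (value of joint pedal above 0.21 rad and contact force between moving_jaw and brass_strip above 3 N), for 0.2 s.
At the end, for the whole second after the job is handed in: Pedal latched on its stop (over 0.205 rad); moving jaw pressing the brass strip (over 3 N), which stands still, upright (0.06 rad) on the vise bed (4 mm), between the jaws, within 25 mm of centred along them; steel strips within 12 mm of their start; oil can standing (value of joint pedal above 0.205 rad and contact force between moving_jaw and brass_strip above 3 N and z of brass_strip in the frame of vise_bed between -0.004 and 0.004 m and x of brass_strip in the frame of vise_bed between -0.007 and 0.007 m and y of brass_strip in the frame of vise_bed between -0.025 and 0.025 m and angle between brass_strip's own z axis and vertical below 0.06 rad and linear speed of brass_strip below 0.01 m/s and distance of each of steel_a, steel_b from where it was at the start of the episode below 0.012 m and angle between oil_can's own z axis and vertical below 0.3 rad); the robot touches nothing.
It fails at once if the fingers hit or press the foot valve with more than 80 N (contact force between the fingers and valve above 80 N).
It fails at once if a steel strip is moved by more than 30 mm (distance of any of steel_a, steel_b from where it was at the start of the episode above 0.03 m).
It fails at once if the oil can is knocked over (angle between oil_can's own z axis and vertical above 0.5 rad).
It also fails if it takes over 48 s, if anything falls off the work surface, if the arm or the gripper's body presses on something with over 40 N, if the wrist force passes 120 N, or if a joint passes its speed limit or range.

## Working session

There is one attempt and no reset: what is moved stays moved. The work goes in short steps, each a Python script; the robot and the scene stay as the last script left them, time stands still between calls to the robot, and variables do not carry over. Pictures are saved under pics/ and viewed, at most 10 in all, crops included, and the job is handed in when it is done.

```bash
mkdir -p pics; cat > h.py <<'E'
import numpy as np, cv2
from workcell import bot, sense, vision
from scipy.spatial.transform import Rotation as R
def grab(n):
    f=vision.grab_frame(n); np.savez('%s.npz'%n,**{k:np.array(v) for k,v in f.items()}); return f
def world(f,uv,tool=None):
    """pixels (N,2)-> world points using depth"""
    uv=np.array(uv,float).reshape(-1,2)
    K=np.array([[f['fx'],0,f['cx']],[0,f['fy'],f['cy']],[0,0,1]],float)
    n=cv2.undistortPoints(uv.reshape(-1,1,2),K,np.array(f['dist_coeffs'],float)).reshape(-1,2)
    z=f['range_z'][uv[:,1].round().astype(int),uv[:,0].round().astype(int)]
    p=np.c_[n*z[:,None],z]
    Rm=cv2.Rodrigues(np.array(f['rvec'],float))[0]
    return (p-np.array(f['tvec']).reshape(1,3))@Rm
def cloud(f):
    v,u=np.mgrid[0:420,0:560]; return world(f,np.c_[u.ravel(),v.ravel()]).reshape(420,560,3)
E
python3 - <<'E'
from h import *
for n in('top','scene'):
    f=grab(n); cv2.imwrite(f'pics/{n}1.png',cv2.resize(f['frame'],(800,600)))
    Rm=cv2.Rodrigues(np.array(f['rvec'],float))[0]; print(n,-Rm.T@np.array(f['tvec']).ravel())
print(sense())
E
```

```text
top [ 0.28790705 -0.01062526  1.5403619 ]
scene [1.13976246 0.46024287 0.7026866 ]
{'time_s': 0.1, 'joint_positions': array([ 1.09697490e+00,  2.87140007e-01,  1.57806048e+00,  7.17062413e-06,
        1.27858351e+00, -1.50015197e-01]), 'joint_velocities': array([-1.34144091e-03, -1.84055262e-03, -1.35790705e-03,  2.34572715e-03,
        8.51141126e-05,  9.48669237e-04]), 'effort': array([ 1.04435010e-03, -4.07300270e+01, -2.93697953e+01, -1.26070181e-04,
        3.43636639e-03,  2.19458073e-06]), 'tool_pos': array([0.21449393, 0.63942867, 0.2520273 ]), 'eef_rot': array([-3.39511355e-04,  1.61197651e-01,  9.86921535e-01, -1.04174739e-03]), 'wrist_force': array([0.59887596, 0.40736734, 0.78145478]), 'torque': array([-0.0244159 ,  0.01669846, -0.03251011]), 'finger_force': 0.0, 'grip_width': 0.08549598249145766}
```

View pics/top1.png

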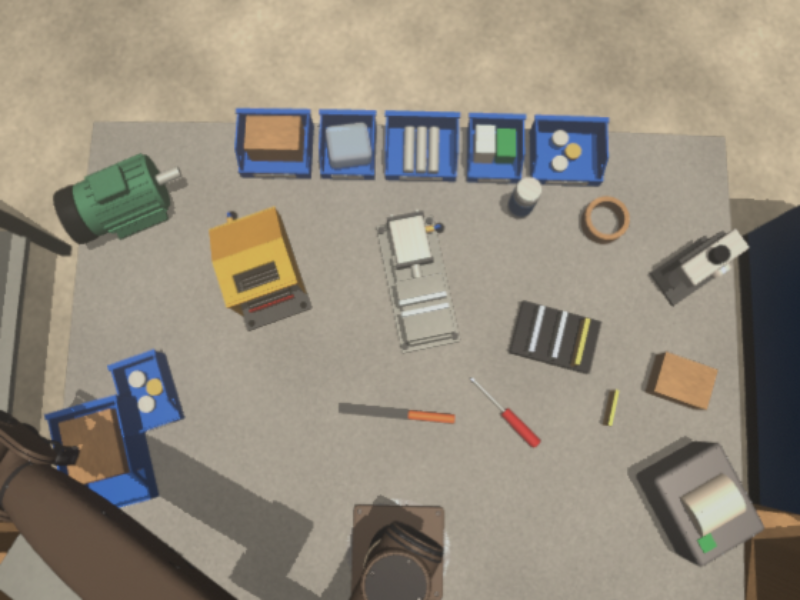

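View pics/scene1.png

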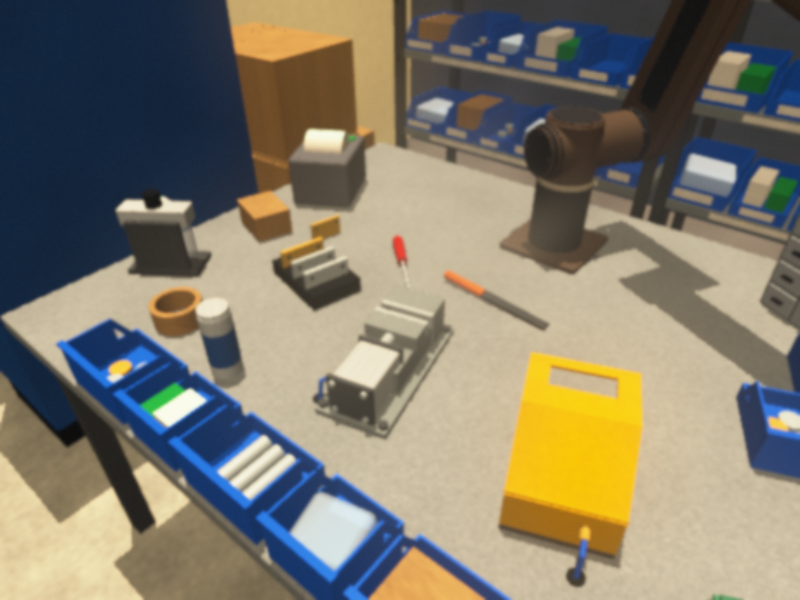

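In the top view there are two brass candidates. One is at (583,340), in the rack's right slot beside two grey strips. The other is at (613,407), a shorter piece loose on the bench. The rack one fits the description: it is the larger and stands in a slot. I'll confirm it in a crop and measure everything.

```bash
python3 - <<'E'
from h import *
f=dict(np.load('top.npz')); im=f['frame']
cv2.imwrite('pics/crop1.png',cv2.resize(im[130:300,140:440],(800,453),interpolation=cv2.INTER_CUBIC))
P=cloud(f); hsv=cv2.cvtColor(im,cv2.COLOR_BGR2HSV)
np.save('P.npy',P)
def rect(m,name):
    q=P[m]; 
    c,s,a=cv2.minAreaRect(q[:,:2].astype(np.float32)); print(name,len(q),np.round(c,4),np.round(s,4),round(a,2),'zmed',np.median(q[:,2]).round(4))
x,y,z=P[...,0],P[...,1],P[...,2]
v,u=np.mgrid[0:420,0:560]
print('brass px',world(f,[(408,238),(408,285),(429,285)]), 'vise',world(f,[(297,215),(286,168),(180,190)]))
rk=(u>350)&(u<425)&(v>205)&(v<265)
br=(hsv[...,0]>20)&(hsv[...,0]<35)&(hsv[...,1]>120)&rk
rect(br&(z>.055)&(z<.08),'brass')
rect(rk&(z>.055)&(z<.08),'strips all')
rect(rk&(z>.02)&(z<.08),'rack')
vi=(u>260)&(u<325)&(v>145)&(v<250)
rect(vi&(z>.008)&(z<.1),'vise'); rect(vi&(z>.08)&(z<.1),'vise jaws top')
va=(u>140)&(u<225)&(v>140)&(v<235)
rect(va&(z>.125)&(z<.17),'hood'); rect(va&(z>.005)&(z<.17),'valve'); rect(va&(z>.143)&(z<.17),'hood roof')
E
```

```text
brass px [[ 0.44993161 -0.3786325   0.06434251]
 [ 0.31032799 -0.39377161 -0.00247988]
 [ 0.31066329 -0.44556832  0.04760463]] vise [[ 0.50841816 -0.04175613  0.08557431]
 [ 0.65225129 -0.00540451  0.08156843]
 [ 0.58506568  0.32290423  0.0366231 ]]
brass 0 [0. 0.] [0. 0.] 0.0 zmed nan
strips all 411 [ 0.4613 -0.327 ] [0.1132 0.1007] 75.4 zmed 0.0669
rack 2188 [ 0.4607 -0.3274] [0.1801 0.1183] 76.2 zmed 0.0337
vise 3751 [ 0.5791 -0.0301] [0.3286 0.1944] 0.67 zmed 0.0808
vise jaws top 1971 [ 0.5818 -0.0253] [0.2752 0.1004] 13.16 zmed 0.0865
hood 1857 [0.5804 0.3107] [0.1421 0.1506] 21.61 zmed 0.1518
valve 4328 [0.603  0.3255] [0.3076 0.2712] 2.65 zmed 0.1061
hood roof 1563 [0.5698 0.3064] [0.1192 0.1506] 21.61 zmed 0.1526
  return _methods._mean(a, axis=axis, dtype=dtype,
  ret = ret.dtype.type(ret / rcount)
```

View pics/crop1.png

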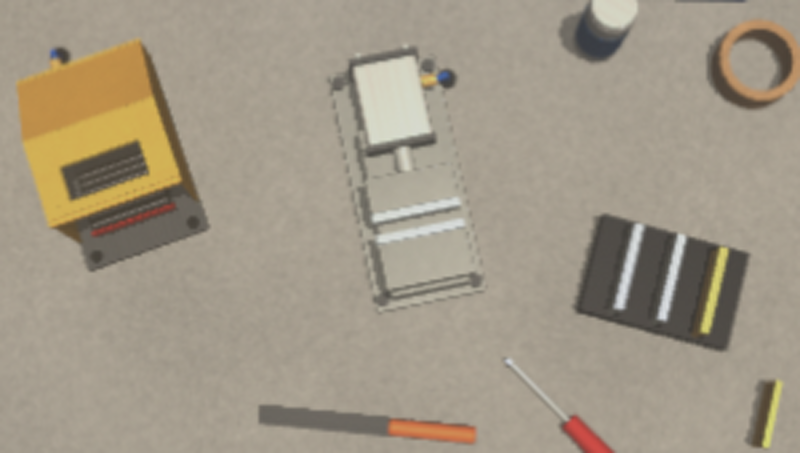

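The crop confirms it: brass stands in the rack's right slot (714,290), full length like the steel strips, while the bench decoy (767,413) is shorter. The vise gap is near (418,221), and the hood lip runs (55,225)–(180,187) with the red pedal edge in front. Open, the fingers (42–57 mm from centre) would land on the neighbouring steel strip (45–55 mm), so the grasp has to be staged. Next I take wrist views.

```bash
cat >> h.py <<'E'
def down(yaw,near=None):
    """tool z down, tool y at world angle yaw (or +pi); pick the one with least wrist turn at pos"""
    out=[]
    for a in(yaw,yaw+np.pi):
        y=np.array([np.cos(a),np.sin(a),0]);z=np.array([0,0,-1.]);x=np.cross(y,z)
        out.append(R.from_matrix(np.c_[x,y,z]).as_quat()[[3,0,1,2]])
    if near is None: return out[0]
    js=sense()['joint_positions']; c=[(np.abs(np.array(j)-js).max() if (j:=bot.ik(near,q)) is not None else 99) for q in out]
    return out[int(np.argmin(c))]
def wgrab(name):
    s=sense(); f=vision.grab_frame('wrist')
    T=np.eye(4); T[:3,:3]=R.from_quat(np.array(s['eef_rot'])[[1,2,3,0]]).as_matrix(); T[:3,3]=s['tool_pos']
    W=np.linalg.inv(T@np.array(f['T_tool_cam'])); f=dict(f); Tt=f.pop('T_tool_cam')
    f['rvec']=cv2.Rodrigues(W[:3,:3])[0]; f['tvec']=W[:3,3]; f['Tt']=Tt
    np.savez(f'{name}.npz',**{k:np.array(v) for k,v in f.items()}); return f
E
python3 - <<'E'
from h import *
d=np.deg2rad
f=wgrab('w0'); print(np.round(f['Tt'],3))
for n,p,yaw in(('w_valve',[.46,.24,.36],d(21.6+90)),('w_vise',[.47,-.05,.33],d(13.2)),('w_rack',[.45,-.35,.30],d(76.2))):
    q=down(yaw,p)
    if bot.ik(p,q) is None: print(n,'unreach'); continue
    bot.move_pose(p,q); bot.pause(.2); f=wgrab(n); print(n,sense()['time_s'],sense()['tool_pos'],sense()['joint_positions'].round(2))
ims=[cv2.resize(np.load(n+'.npz')['frame'],(400,300)) for n in('w_valve','w_vise','w_rack')]
cv2.imwrite('pics/w3.png',np.vstack([np.hstack(ims[:2]),np.hstack([ims[2],ims[2]*0])]))
E
```

```text
[[ 0.    -0.958 -0.286  0.074]
 [ 1.     0.     0.    -0.   ]
 [-0.    -0.286  0.958 -0.12 ]
 [ 0.     0.     0.     1.   ]]
w_valve 2.15 [0.45983801 0.24048624 0.35980658] [ 0.29 -0.13  1.82  0.    1.44 -1.66]
w_vise 3.525 [ 0.4701835  -0.04917222  0.33010625] [-0.32 -0.23  1.96  0.    1.41 -0.55]
w_rack 5.1417 [ 0.45035412 -0.34937898  0.30027761] [-0.84  0.02  1.79  0.    1.33  0.97]
```

View pics/w3.png

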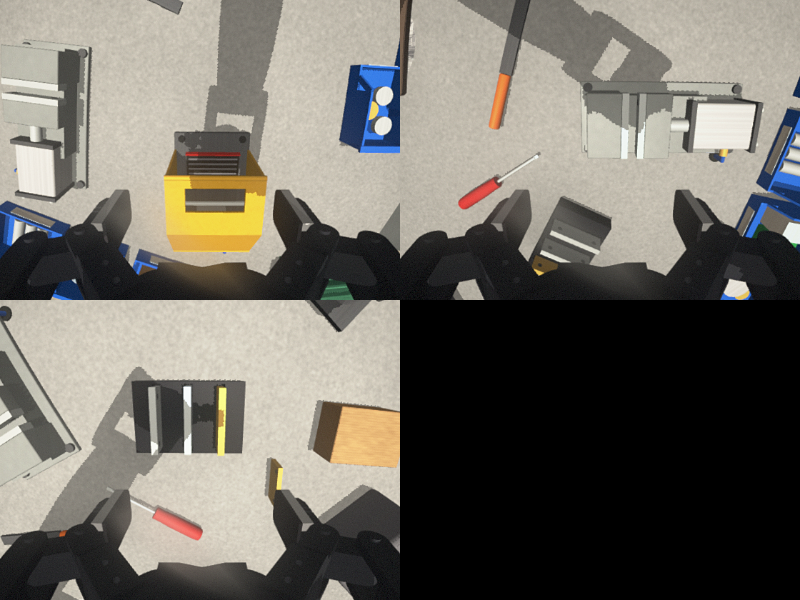

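Three sharp wrist views. Valve (upper left) shows the lip at (167–265,178) with the red pedal edge just in front. Vise (upper right) shows the gap between the bright jaw faces at about (632,125). Rack (lower left) shows brass at (221,420) with a steel strip to its left. Fitting poses from the wrist depth.

```bash
python3 - <<'E'
from h import *
def rect(q,name):
    c,s,a=cv2.minAreaRect(q[:,:2].astype(np.float32)); print(name,len(q),np.round(c,4),np.round(s,4),round(a,2),'z',np.percentile(q[:,2],[5,50,95]).round(4))
def near(P,c,r): return np.hypot(P[...,0]-c[0],P[...,1]-c[1])<r
def ld(n): f=dict(np.load(n+'.npz')); return f,cloud(f)
f,P=ld('w_rack'); z=P[...,2]; hsv=cv2.cvtColor(f['frame'],cv2.COLOR_BGR2HSV)
for zc in(.0,): pass
m=near(P,(.461,-.327),.11)&(np.mgrid[0:420,0:560][0]<270)
print('bench z',np.median(z[near(P,(.34,-.33),.05)]))
rect(P[m&(z>.024)&(z<.04)],'racktop'); 
yel=(hsv[...,0]>18)&(hsv[...,0]<35)&(hsv[...,1]>110)
t=m&(z>.06)&(z<.075); rect(P[t&yel],'brass top')
n,l,st,_=cv2.connectedComponentsWithStats(t.astype(np.uint8))
for i in range(1,n):
    if st[i,4]>60: rect(P[l==i],'strip%d'%i)
f,P=ld('w_vise'); z=P[...,2]; m=near(P,(.5,-.045),.085)
t=(m&(z>.08)&(z<.095)); n,l,st,_=cv2.connectedComponentsWithStats(t.astype(np.uint8))
for i in range(1,n):
    if st[i,4]>100: rect(P[l==i],'jaw%d'%i)
ax=np.array([np.cos(np.deg2rad(13.2)),np.sin(np.deg2rad(13.2))])
h=np.array([.5,-.045]); q=P[m]; s=(q[:,:2]-h)@ax; w=(q[:,:2]-h)@np.array([-ax[1],ax[0]])
k=np.abs(w)<.02
for b in np.arange(-.03,.05,.002):
    kk=k&(s>=b)&(s<b+.002)
    if kk.sum(): print(round(b,3),kk.sum(),np.percentile(q[kk,2],[5,50,95]).round(3))
f,P=ld('w_valve'); z=P[...,2]; m=near(P,(.55,.3),.16)
rect(P[m&(z>.14)&(z<.162)],'roof')
hsv=cv2.cvtColor(f['frame'],cv2.COLOR_BGR2HSV); red=((hsv[...,0]<6)|(hsv[...,0]>174))&(hsv[...,1]>130)&m&(z<.08)
rect(P[red],'red')
cv2.imwrite('pics/vc.png',np.hstack([cv2.resize(f['frame'][170:280,215:385],(400,259),interpolation=2),cv2.resize(np.load('w_vise.npz')['frame'][105:235,250:390],(400,371),interpolation=2)[:259]]))
E
```

```text
bench z -0.000384586340751285
racktop 11886 [ 0.4605 -0.3295] [0.1772 0.1158] 75.81 z [0.031  0.0324 0.0338]
brass top 808 [ 0.4479 -0.378 ] [0.0102 0.0996] 75.88 z [0.0656 0.0674 0.0686]
strip1 931 [ 0.4616 -0.3298] [0.0101 0.099 ] 76.27 z [0.0658 0.0674 0.0686]
strip2 1011 [ 0.4727 -0.2815] [0.011  0.0997] 75.54 z [0.0633 0.0673 0.0687]
strip3 960 [ 0.4479 -0.378 ] [0.0102 0.0996] 75.88 z [0.0657 0.0674 0.0687]
jaw1 5229 [ 0.4777 -0.0501] [0.0626 0.0991] 13.08 z [0.0859 0.0872 0.0884]
jaw2 4260 [ 0.5526 -0.0327] [0.0616 0.1002] 12.95 z [0.0854 0.0871 0.0884]
-0.03 478 [0.087 0.389 0.396]
-0.028 495 [0.087 0.389 0.396]
-0.026 492 [0.087 0.389 0.396]
-0.024 515 [0.087 0.389 0.396]
-0.022 526 [0.087 0.389 0.396]
-0.02 518 [0.087 0.389 0.396]
-0.018 442 [0.087 0.387 0.394]
-0.016 325 [0.087 0.386 0.392]
-0.014 244 [0.087 0.387 0.397]
-0.012 271 [0.087 0.389 0.398]
-0.01 301 [0.087 0.394 0.4  ]
-0.008 373 [0.086 0.394 0.401]
-0.006 464 [0.087 0.393 0.401]
-0.004 444 [0.086 0.392 0.401]
-0.002 460 [0.087 0.39  0.4  ]
0.0 443 [0.087 0.388 0.397]
0.002 391 [0.087 0.387 0.395]
0.004 296 [0.087 0.385 0.393]
0.006 420 [0.087 0.388 0.39 ]
0.008 317 [0.369 0.387 0.389]
0.01 450 [0.324 0.37  0.386]
0.012 2287 [0.322 0.345 0.376]
0.014 739 [0.059 0.358 0.38 ]
0.016 723 [0.059 0.362 0.378]
0.018 501 [0.059 0.366 0.376]
0.02 461 [0.059 0.372 0.374]
0.022 826 [0.06  0.367 0.373]
0.024 672 [0.087 0.371 0.374]
0.026 566 [0.087 0.374 0.397]
0.028 1546 [0.363 0.39  0.398]
0.03 1735 [0.364 0.377 0.393]
0.032 1092 [0.088 0.377 0.391]
0.034 919 [0.087 0.377 0.389]
0.036 745 [0.087 0.378 0.387]
0.038 458 [0.086 0.377 0.385]
0.04 311 [0.087 0.377 0.382]
0.042 203 [0.086 0.372 0.38 ]
0.044 66 [0.086 0.087 0.089]
0.046 68 [0.086 0.087 0.088]
0.048 66 [0.086 0.087 0.088]
roof 9665 [0.5686 0.3047] [0.1178 0.1509] 21.35 z [0.1487 0.1521 0.1535]
red 444 [0.5137 0.2839] [0.0056 0.0989] 21.61 z [0.048  0.0543 0.0568]
```

View pics/vc.png

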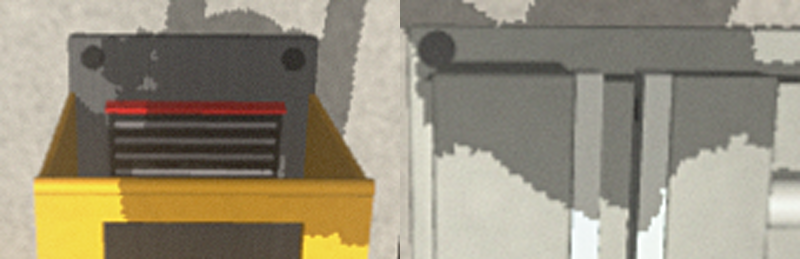

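Checks hold: gap 14.8 mm (given 15), strip top 67.4 mm (68), roof 151 mm wide (150). For the staged grasp, I offset the gripper 20 mm away from the steel strip, partly close against the brass, re-centre and grip fully.

```bash
python3 - <<'E'
from h import *
a=np.deg2rad(75.9); yv=np.array([np.cos(a),np.sin(a),0]); B=np.array([.4479,-.378,0])
p=lambda d,z:B-d*yv+[0,0,z]
q=down(a,p(.02,.15))
bot.move_pose(p(.02,.13),q); bot.servo_line(p(.02,.066),rate=.1,f_stop=8) and print('touch')
S=lambda n:print(n,{k:np.round(sense()[k],3) for k in('time_s','tool_pos','grip_width','finger_force','wrist_force')})
S('down'); bot.clamp(20); S('c1')
E
```

```text
down {'time_s': np.float64(6.675), 'tool_pos': array([ 0.443, -0.398,  0.067]), 'grip_width': np.float64(0.085), 'finger_force': np.float64(0.0), 'wrist_force': array([0.736, 0.079, 1.237])}
c1 {'time_s': np.float64(7.567), 'tool_pos': array([ 0.446, -0.385,  0.068]), 'grip_width': np.float64(0.013), 'finger_force': np.float64(20.577), 'wrist_force': array([ 8.208, 37.032, 26.469])}
```

The arm complied and the fingers closed around the strip. Re-centre now and check the fit.

```bash
python3 - <<'E'
from h import *
B=np.array([.4479,-.378,.066])
S=lambda n:print(n,{k:np.round(sense()[k],3) for k in('time_s','tool_pos','grip_width','finger_force','wrist_force')})
bot.servo_line(B,rate=.05); S('ctr'); bot.clamp(30); S('c2')
f=wgrab('g1'); cv2.imwrite('pics/g1.png',f['frame'])
E
```

```text
ctr {'time_s': np.float64(8.117), 'tool_pos': array([ 0.449, -0.379,  0.068]), 'grip_width': np.float64(0.01), 'finger_force': np.float64(23.665), 'wrist_force': array([-0.54 ,  2.109,  6.749])}
c2 {'time_s': np.float64(8.333), 'tool_pos': array([ 0.449, -0.379,  0.068]), 'grip_width': np.float64(0.01), 'finger_force': np.float64(30.853), 'wrist_force': array([-0.076,  1.49 ,  7.621])}
```

View pics/g1.png

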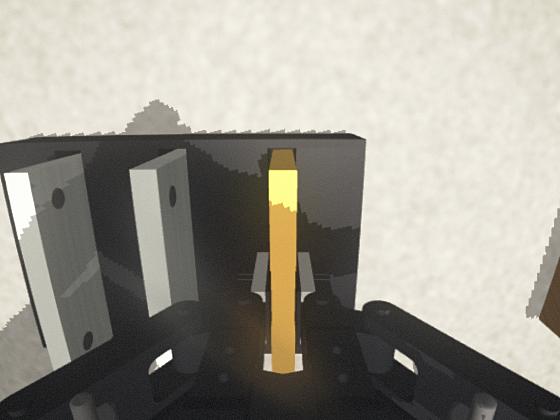

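The view shows the brass held upright and centred between the pads (285,270), with both steel strips still in their slots. Lift it, carry it to above the vise and look at alignment.

```bash
python3 - <<'E'
from h import *
S=lambda n:print(n,{k:np.round(sense()[k],3) for k in('time_s','tool_pos','eef_rot','grip_width','finger_force','wrist_force')})
bot.clamp(60); bot.servo_line([.449,-.379,.19],rate=.12); S('lift')
p=[.5154,-.0414,.165]; q=down(np.deg2rad(13.08),p); bot.move_pose(p,q); bot.pause(.3); S('vise')
f=wgrab('v1'); cv2.imwrite('pics/v1.png',f['frame'])
E
```

```text
lift {'time_s': np.float64(9.783), 'tool_pos': array([ 0.448, -0.378,  0.189]), 'eef_rot': array([-0.001,  0.992, -0.123, -0.001]), 'grip_width': np.float64(0.009), 'finger_force': np.float64(58.591), 'wrist_force': array([ 0.556, -0.539, -5.075])}
vise {'time_s': np.float64(11.383), 'tool_pos': array([ 0.516, -0.042,  0.165]), 'eef_rot': array([0.   , 0.623, 0.783, 0.   ]), 'grip_width': np.float64(0.009), 'finger_force': np.float64(58.577), 'wrist_force': array([ 0.048, -0.985, -5.174])}
```

View pics/v1.png

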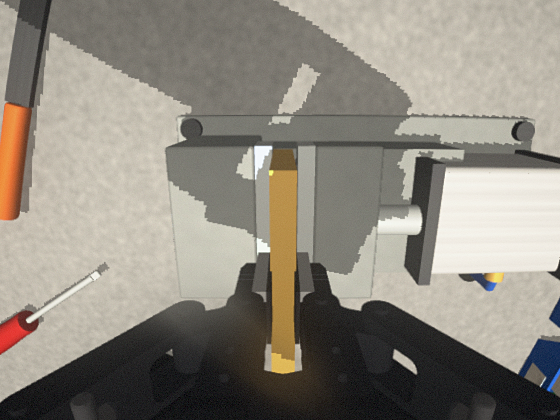

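```bash
python3 - <<'E'
from h import *
f=dict(np.load('v1.npz')); P=cloud(f); s=sense()
a=np.deg2rad(13.08); ax=np.array([np.cos(a),np.sin(a)]); perp=np.array([-ax[1],ax[0]])
S=(P[...,:2]-np.array(s['tool_pos'])[:2])@ax; W=(P[...,:2]-np.array(s['tool_pos'])[:2])@perp; z=P[...,2]
for r in(148,150,152,154,157,160,165,170,176,182,200):
    i=np.arange(255,325); jl=[c for c in i if .08<z[r,c]<.094 ]
    left=[c for c in jl if c<285]; right=[c for c in jl if c>285]
    st=[c for c in i if z[r,c]>.098]
    g=lambda c:(S[r,c]*1000).round(1) if c else None
    print(r,'jawL',left and (max(left),g(max(left))),'jawR',right and (min(right),g(min(right))),'strip',st and (st[0],st[-1],g(st[0]),g(st[-1]),np.round(z[r,st[0]],3),(W[r,st[0]]*1000).round(1)))
cv2.imwrite('pics/v1c.png',cv2.resize(f['frame'][135:215,240:330],(675,600),interpolation=2))
E
```

```text
148 jawL (np.int64(271), np.float64(-7.2)) jawR (np.int64(297), np.float64(8.0)) strip []
150 jawL (np.int64(271), np.float64(-7.2)) jawR (np.int64(298), np.float64(8.3)) strip (np.int64(273), np.int64(292), np.float64(-5.3), np.float64(4.2), np.float64(0.111), np.float64(50.8))
152 jawL (np.int64(271), np.float64(-7.1)) jawR (np.int64(297), np.float64(7.9)) strip (np.int64(273), np.int64(292), np.float64(-5.2), np.float64(4.1), np.float64(0.118), np.float64(50.7))
154 jawL (np.int64(271), np.float64(-7.2)) jawR (np.int64(297), np.float64(8.0)) strip (np.int64(272), np.int64(293), np.float64(-5.4), np.float64(4.4), np.float64(0.125), np.float64(50.7))
157 jawL (np.int64(270), np.float64(-7.8)) jawR (np.int64(297), np.float64(8.0)) strip (np.int64(271), np.int64(293), np.float64(-5.6), np.float64(4.1), np.float64(0.134), np.float64(50.7))
160 jawL (np.int64(270), np.float64(-7.8)) jawR (np.int64(297), np.float64(8.0)) strip (np.int64(271), np.int64(294), np.float64(-5.3), np.float64(4.3), np.float64(0.141), np.float64(50.5))
165 jawL (np.int64(269), np.float64(-8.4)) jawR (np.int64(29
[... 189 characters left out ...]
97), np.float64(8.0)) strip (np.int64(269), np.int64(296), np.float64(-5.2), np.float64(4.4), np.float64(0.165), np.float64(50.7))
176 jawL (np.int64(268), np.float64(-9.0)) jawR (np.int64(297), np.float64(8.0)) strip (np.int64(269), np.int64(296), np.float64(-5.3), np.float64(4.3), np.float64(0.163), np.float64(48.2))
182 jawL (np.int64(268), np.float64(-9.2)) jawR (np.int64(297), np.float64(8.0)) strip (np.int64(269), np.int64(296), np.float64(-5.3), np.float64(4.4), np.float64(0.163), np.float64(46.0))
200 jawL (np.int64(268), np.float64(-9.3)) jawR (np.int64(297), np.float64(8.0)) strip (np.int64(269), np.int64(296), np.float64(-5.4), np.float64(4.5), np.float64(0.164), np.float64(39.3))
```

View pics/v1c.png

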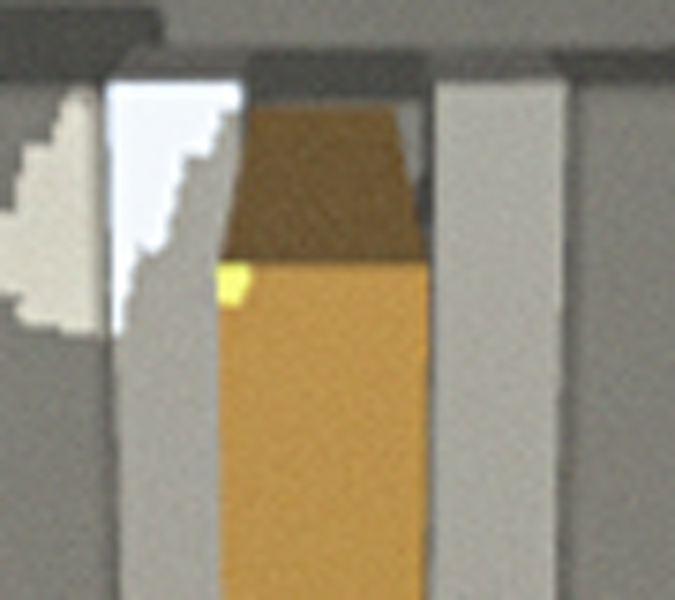

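The crop shows the strip end (245–400,105) inside the gap, closer to the right-hand edge at its top face. By depth the strip is 0.9 mm towards the fixed jaw from centre. I correct that, lower guarded, and release.

```bash
python3 - <<'E'
from h import *
S=lambda n:print(n,{k:np.round(sense()[k],4) for k in('time_s','tool_pos','grip_width','finger_force','wrist_force')})
x,y=.5163,-.0412
bot.servo_line([x,y,.160],rate=.05)
r=bot.servo_line([x,y,.118],rate=.04,f_stop=8); S(r)
z=sense()['tool_pos'][2]
if z<.1235:
    bot.open_gripper(); S('open'); bot.servo_line([x,y,.25],rate=.2); S('up')
    f=wgrab('v2'); P=cloud(f)
    hsv=cv2.cvtColor(f['frame'],cv2.COLOR_BGR2HSV); m=(hsv[...,0]>12)&(hsv[...,0]<35)&(hsv[...,1]>110)&(P[...,2]>.1)&(P[...,2]<.14)&(np.hypot(P[...,0]-x,P[...,1]-y)<.08)
    q=P[m]; print(len(q),cv2.minAreaRect(q[:,:2].astype(np.float32)),np.percentile(q[:,2],[5,50,95]))
    cv2.imwrite('pics/v2.png',f['frame'])
E
```

```text
True {'time_s': np.float64(12.6), 'tool_pos': array([ 0.516 , -0.041 ,  0.1202]), 'grip_width': np.float64(0.009), 'finger_force': np.float64(60.0316), 'wrist_force': array([ 0.0441, -0.2712,  5.853 ])}
open {'time_s': np.float64(13.325), 'tool_pos': array([ 0.5136, -0.0404,  0.1176]), 'grip_width': np.float64(0.0854), 'finger_force': np.float64(0.0), 'wrist_force': array([-0.0929, -1.0758, -0.864 ])}
up {'time_s': np.float64(14.1333), 'tool_pos': array([ 0.5155, -0.041 ,  0.2486]), 'grip_width': np.float64(0.0855), 'finger_force': np.float64(0.0), 'wrist_force': array([-0.1232,  0.1404, -0.9296])}
1670 ((0.5148114562034607, -0.040210023522377014), (0.009817278012633324, 0.09911705553531647), 13.130949020385742) [0.11795445 0.11918023 0.1202872 ]
```

The strip stands on the bed: top at 119 mm (120 expected), centred within about 1 mm, aligned at 13.1°. Next is the pedal, with fingers shut and tilted 45°.

```bash
python3 - <<'E'
from h import *
S=lambda n:print(n,{k:np.round(sense()[k],4) for k in('time_s','tool_pos','grip_width','wrist_force')})
b=np.deg2rad(21.4); v=np.array([np.cos(b),np.sin(b),0]); Z=np.array([0,0,1.]); t=np.pi/4
zt=v*np.sin(t)-Z*np.cos(t); xt=-v*np.cos(t)-Z*np.sin(t); yt=np.cross(zt,xt)
q=R.from_matrix(np.c_[xt,yt,zt]).as_quat()[[3,0,1,2]]
O=np.array([.5137,.2835,0])
tcp=lambda x,z:O+x*v+z*Z-.022*zt
A=[tcp(-.07,.15),tcp(.012,.078)]
for p in A+[tcp(.012,.025)]: print(p.round(3),None if (j:=bot.ik(p,q)) is None else np.round(j,2))
bot.clamp(20); bot.move_pose(A[0],q); S('pre'); bot.servo_line(A[1],rate=.08,f_stop=6) and print('touched early')
bot.pause(.2); S('in')
f=wgrab('p1'); top=grab('top')
cv2.imwrite('pics/p1.png',np.hstack([cv2.resize(f['frame'],(400,300)),cv2.resize(grab('scene')['frame'][230:400,330:470],(247,300))]))
E
```

```text
[0.434 0.252 0.166] None
[0.51  0.282 0.094] None
[0.51  0.282 0.041] NoneTraceback (most recent call last):
  File "<stdin>", line 10, in <module>
workcell.Unreachable: the arm cannot take that pose within its joint ranges
```

```bash
cat >> h.py <<'E'
def pq(tilt,yaw,flip):
    b=np.deg2rad(yaw); v=np.array([np.cos(b),np.sin(b),0]); Z=np.array([0,0,1.]); t=np.deg2rad(tilt)
    zt=v*np.sin(t)-Z*np.cos(t); xt=-v*np.cos(t)-Z*np.sin(t)
    if flip: xt=-xt
    return R.from_matrix(np.c_[xt,np.cross(zt,xt),zt]).as_quat()[[3,0,1,2]],zt
E
python3 - <<'E'
from h import *
O=np.array([.5137,.2835,0]); b=np.deg2rad(21.4); V=np.array([np.cos(b),np.sin(b),0])
for flip in(0,1):
  for yaw in(21.4,28):
    for tilt in(28,32,35,38,41,45):
      q,zt=pq(tilt,yaw,flip); r=[]
      for x,z in((-.07,.15),(-.03,.12),(.012,.078),(.012,.025)):
        j=bot.ik(O+x*V+[0,0,z]-.022*zt,q); r.append(None if j is None else np.round(j,2).tolist())
      print(flip,yaw,tilt,['-' if k is None else 'ok' for k in r],r[3])
E
```

```text
0 21.4 28 ['ok', 'ok', 'ok', 'ok'] [0.32, 0.21, 2.17, 0.09, 0.27, -1.7]
0 21.4 32 ['ok', 'ok', 'ok', '-'] None
0 21.4 35 ['ok', 'ok', '-', '-'] None
0 21.4 38 ['ok', 'ok', '-', '-'] None
0 21.4 41 ['ok', '-', '-', '-'] None
0 21.4 45 ['-', '-', '-', '-'] None
0 28 28 ['ok', 'ok', 'ok', 'ok'] [0.29, 0.21, 2.17, 0.32, 0.29, -2.05]
0 28 32 ['ok', 'ok', 'ok', '-'] None
0 28 35 ['ok', 'ok', 'ok', '-'] None
0 28 38 ['ok', 'ok', '-', '-'] None
0 28 41 ['ok', 'ok', '-', '-'] None
0 28 45 ['ok', '-', '-', '-'] None
1 21.4 28 ['ok', 'ok', 'ok', 'ok'] [0.32, 0.21, 2.17, 0.09, 0.27, 1.44]
1 21.4 32 ['ok', 'ok', 'ok', '-'] None
1 21.4 35 ['ok', 'ok', '-', '-'] None
1 21.4 38 ['ok', 'ok', '-', '-'] None
1 21.4 41 ['ok', '-', '-', '-'] None
1 21.4 45 ['-', '-', '-', '-'] None
1 28 28 ['ok', 'ok', 'ok', 'ok'] [0.29, 0.21, 2.17, 0.32, 0.29, 1.09]
1 28 32 ['ok', 'ok', 'ok', '-'] None
1 28 35 ['ok', 'ok', 'ok', '-'] None
1 28 38 ['ok', 'ok', '-', '-'] None
1 28 41 ['ok', 'ok', '-', '-'] None
1 28 45 ['ok', '-', '-', '-'] None
```

Joint 5's lower limit blocks steep in-plane tilts. I'll scan out-of-plane yaw and spin for reachable poses with the best lip clearance.

```bash
cat >> h.py <<'E'
O=np.array([.5137,.2835,0]); _b=np.deg2rad(21.4); V=np.array([np.cos(_b),np.sin(_b),0]); VY=np.array([-V[1],V[0],0]); ZU=np.array([0,0,1.])
def pose(tilt,yaw,spin,x,z):
    """TCP,quat with the fingertips' lowest corner at valve x, height z, tip centre at valve y=0"""
    q,_=pq(tilt,yaw,0); r=R.from_quat(q[[1,2,3,0]])*R.from_euler('z',spin,degrees=True)
    m=r.as_matrix(); c=np.array([[i,j,22.] for i in(-11,11) for j in(-15,15)])/1000@m.T
    low=c[np.argmin(c[:,2])]; tc=m@[0,0,.022]
    p=O+V*(x-low@V)-VY*(tc@VY)+ZU*(z-low[2])
    return p,r.as_quat()[[3,0,1,2]],m
G=np.array([[i,j,k] for i in np.linspace(-.042,.042,7) for j in np.linspace(-.042,.042,7) for k in np.linspace(-.051,-.2,16)])
def clear(p,m):
    w=p+G@m.T-O; k=(w[:,2]>.143)&(w[:,2]<.16)
    return -(w[k]@V).max()*1000 if k.any() else 99
E
python3 - <<'E'
from h import *
res=[]
for yaw in range(-40,90,6):
  for tilt in range(28,47,3):
    for spin in(-30,-15,0,15,30):
      c=[];ok=1
      for z in(.022,.04,.062):
        p,q,m=pose(tilt,yaw,spin,.004,z)
        c.append(clear(p,m))
        if min(c)<4 or bot.ik(p,q) is None: ok=0;break
      if ok: res.append((round(min(c),1),yaw,tilt,spin,np.round(bot.ik(p,q),2).tolist()))
res.sort(key=lambda r:-r[0]); print(len(res)); [print(r) for r in res[:14]]
E
```

```text
0
```

```bash
python3 - <<'E'
from h import *
res=[]
for yaw in range(-60,110,6):
  for tilt in range(26,47,3):
    for spin in(-40,-20,0,20,40):
      P=[pose(tilt,yaw,spin,.003,z) for z in(.024,.04,.062)]
      if any(bot.ik(p,q) is None for p,q,m in P): continue
      c=[clear(p,m) for p,q,m in P]
      res.append((round(min(c),1),yaw,tilt,spin,np.round(c,1).tolist(),np.round(bot.ik(*P[0][:2]),2).tolist()))
res.sort(key=lambda r:-r[0]); print(len(res)); [print(r) for r in res[:12]]
# time-varying tilt in plane
for z in(.024,.03,.036,.042,.05,.056,.062):
  b=None
  for yaw in(10,15,21,27,33):
    for tilt in np.arange(24,46,1):
      p,q,m=pose(tilt,yaw,0,.003,z)
      if bot.ik(p,q) is not None:
        c=clear(p,m)
        if b is None or c>b[0]: b=(round(c,1),yaw,tilt)
  print(z,b)
E
```

```text
Traceback (most recent call last):
ValueError: time passes only in moves, steps and waits
```

```bash
cat > kin.py <<'E'
import numpy as np
from scipy.optimize import least_squares
from scipy.spatial.transform import Rotation as R
LO=np.array([-2.77,-.9,.21,-1.53,.24,-2.84]);HI=np.array([2.77,2.22,2.48,4.67,2.81,2.84])
def fk(j,a):
    h,L1,L2,D,e,o6=a
    z=lambda t:R.from_euler('z',t); y=lambda t:R.from_euler('y',t)
    r1=z(j[0]); r2=r1*y(j[1]); r3=r2*y(j[2]); r5=r3*z(j[3])*y(j[4]); r6=r5*z(j[5]+o6)
    return r1.apply([e,0,h])+r2.apply([0,0,L1])+r3.apply([0,0,L2])+r6.apply([0,0,D]),r6
def ik(p,r,a,seed):
    f=lambda j:(lambda P,Q:np.r_[(P-p)*5,(Q.inv()*r).as_rotvec()])(*fk(j,a))
    s=least_squares(f,np.clip(seed,LO+1e-3,HI-1e-3),bounds=(LO,HI),xtol=1e-10,max_nfev=60); return s.x,np.abs(s.fun).max()
E
python3 - <<'E'
from h import *; import kin, time
rng=np.random.default_rng(0); D=[]
bot.pause(.02)
for k in range(14):
    p=np.array([.47,.24,.2])+rng.uniform(-.06,.06,3); q,_=pq(rng.uniform(0,25),21+rng.uniform(-30,30),0)
    j=bot.ik(p,q)
    if j is not None: D.append((p,R.from_quat(q[[1,2,3,0]]),np.array(j)))
def res(a):
    return np.concatenate([np.r_[(P-p)*5,(Q.inv()*r).as_rotvec()] for p,r,j in D for P,Q in[kin.fk(j,a)]])
best=min((kin.least_squares(res,[.3,.4,.4,.3,0,o]) for o in(0,1.57,3.14,-1.57)),key=lambda s:s.cost)
print(len(D),best.x.round(4),np.abs(best.fun).max()); np.save('kin.npy',best.x)
E
```

```text
14 [ 0.2684  0.5512  0.6082  0.3707 -0.0547  1.5708] 0.5363127326598232
```

```bash
cat > fit.py <<'E'
from h import *; import kin, pickle, os, itertools
if not os.path.exists('D.pkl'):
    rng=np.random.default_rng(0); D=[]
    bot.pause(.02)
    for k in range(14):
        p=np.array([.47,.24,.2])+rng.uniform(-.06,.06,3); q,_=pq(rng.uniform(0,25),21+rng.uniform(-30,30),0)
        j=bot.ik(p,q)
        if j is not None: D.append((p,R.from_quat(q[[1,2,3,0]]).as_matrix(),np.array(j)))
    pickle.dump(D,open('D.pkl','wb'))
D=pickle.load(open('D.pkl','rb'))
r=lambda a,s:np.concatenate([np.r_[(P-p)*5,(Q.inv()*R.from_matrix(M)).as_rotvec()] for p,M,j in D for P,Q in[kin.fk(j*s,a)]])
out=[]
for s4,s6,o in itertools.product((1,-1),(1,-1),(0,1.5,3,-1.5)):
    s=np.array([1,1,1,s4,1,s6]); b=kin.least_squares(r,[.3,.4,.4,.3,0,o],args=(s,)); out.append((np.abs(b.fun).max(),s4,s6,b.x.round(4)))
out.sort(key=lambda t:t[0]); [print(t) for t in out[:3]]
E
python3 fit.py
```

```text
(np.float64(0.536312731741776), 1, 1, array([ 0.2684,  0.5512,  0.6082,  0.3707, -0.0547,  1.5708]))
(np.float64(0.5363127327600147), 1, 1, array([ 0.2684,  0.5512,  0.6082,  0.3707, -0.0547,  1.5708]))
(np.float64(0.5363127339971879), 1, 1, array([ 0.2684,  0.5512,  0.6082,  0.3707, -0.0547,  1.5708]))
```

```bash
sed -i 's/h,L1,L2,D,e,o6=a/h,L1,L2,D,e,o6,f,g,x3,x5=a/; s/r3.apply(\[0,0,L2\])+r6.apply(\[0,0,D\])/r3.apply([x3,f,L2])+r5.apply([x5,g,0])+r6.apply([0,0,D])/' kin.py
sed -i 's/\[.3,.4,.4,.3,0,o\]/[.3,.4,.4,.3,0,o,.1,0,0,0]/' fit.py; echo "np.save('kin.npy',out[0][3])" >>fit.py; python3 fit.py
```

```text
(np.float64(1.6653345369377348e-15), 1, 1, array([ 0.2403,  0.443 ,  0.5725,  0.2273, -0.    ,  1.5708,  0.1009,
       -0.    ,  0.0206, -0.    ]))
(np.float64(1.942890293094024e-15), 1, 1, array([ 0.2403,  0.443 ,  0.5725,  0.2273,  0.    ,  1.5708,  0.1009,
       -0.    ,  0.0206, -0.    ]))
(np.float64(1.942890293094024e-15), 1, 1, array([ 0.2403,  0.443 ,  0.5725,  0.2273, -0.    ,  1.5708,  0.1009,
       -0.    ,  0.0206, -0.    ]))
```

The kinematic model now fits exactly. Scanning offline.

```bash
cat > scan.py <<'E'
from h import *; import kin
a=np.load('kin.npy'); res=[]
base=np.array([.32,.21,2.17,.09,.5,-1.7])
def solve(p,q,seeds):
    for s in seeds:
        j,e=kin.ik(p,R.from_quat(q[[1,2,3,0]]),a,s)
        if e<1e-4: return j
S=[base+[0,0,0,d,0,-d] for d in(0,1,-1,2.,3.1)]
for yaw in range(-50,101,10):
  for tilt in(28,32,36,40,44):
    for spin in(-35,-15,0,15,35):
      Ps=[pose(tilt,yaw,spin,.003,z) for z in(.026,.062)]
      c=[clear(p,m) for p,q,m in Ps]
      if min(c)<5: continue
      j=solve(*Ps[0][:2],S)
      if j is None: continue
      k=solve(*Ps[1][:2],[j])
      if k is None: continue
      res.append((round(min(c),1),yaw,tilt,spin,np.round(j,2).tolist(),np.abs(k-j).max().round(2)))
res.sort(key=lambda r:-r[0]); print(len(res)); [print(r) for r in res[:15]]
print('clear in-plane',[(t,[round(clear(*pose(t,21.4,0,.003,z)[::2]),1) for z in(.026,.04,.062)]) for t in(28,32,36,40,44)])
E
timeout 300 python3 scan.py
```

```text
0
clear in-plane [(28, [np.float64(3.1), np.float64(-6.2), np.float64(-15.5)]), (32, [np.float64(11.8), np.float64(1.3), np.float64(-9.3)]), (36, [np.float64(20.4), np.float64(8.7), np.float64(-3.0)]), (40, [np.float64(28.9), np.float64(16.1), np.float64(3.3)]), (44, [np.float64(37.2), np.float64(23.4), np.float64(9.6)])]
```

```bash
cat > scan2.py <<'E'
import h; from h import *; import kin
h.G=np.array([[i,j,k] for i in np.linspace(-.039,.039,7) for j in np.linspace(-.0425,.0425,7) for k in np.linspace(-.051,-.2,40)])
a=np.load('kin.npy'); res=[]
base=np.array([.32,.21,2.17,.09,.5,-1.7])
def solve(p,q,seeds):
    for s in seeds:
        j,e=kin.ik(p,R.from_quat(q[[1,2,3,0]]),a,s)
        if e<1e-4: return j
S=[base+[0,0,0,d,0,e-d] for d in(0,1,-1,2.,3.1) for e in(0,3.14)]
for yaw in range(-20,71,10):
  for tilt in(30,34,38,42,46,50,54,58,62):
    for spin in(0,180):
      Ps=[pose(tilt,yaw,spin,.002,z) for z in(.026,.062)]
      c=[clear(p,m) for p,q,m in Ps]
      if min(c)<3: continue
      j=solve(*Ps[0][:2],S)
      if j is None: continue
      k=solve(*Ps[1][:2],[j])
      if k is None: continue
      w=np.array(Ps[0][0])+h.G@Ps[0][2].T
      res.append((round(min(c),1),yaw,tilt,spin,np.round(j,2).tolist(),np.abs(k-j).max().round(2),'body minz',w[:,2].min().round(3)))
res.sort(key=lambda r:(r[2],-r[0])); print(len(res)); [print(r) for r in res[:24]]
E
timeout 400 python3 scan2.py
```

```text
44
(np.float64(6.1), 40, 46, 0, [0.18, 0.17, 2.32, 1.79, 0.38, 2.53], np.float64(0.24), 'body minz', np.float64(0.057))
(np.float64(17.4), 30, 50, 0, [0.24, 0.18, 2.35, 2.4, 0.32, 2.1], np.float64(0.24), 'body minz', np.float64(0.051))
(np.float64(12.9), 30, 50, 180, [0.24, 0.19, 2.34, 2.4, 0.32, -1.04], np.float64(0.24), 'body minz', np.float64(0.051))
(np.float64(11.8), 40, 50, 0, [0.16, 0.18, 2.35, 1.98, 0.44, 2.33], np.float64(0.21), 'body minz', np.float64(0.051))
(np.float64(10.1), 0, 50, 180, [0.48, 0.23, 2.28, 4.26, 0.41, -2.33], np.float64(0.21), 'body minz', np.float64(0.051))
(np.float64(5.7), 50, 50, 0, [0.09, 0.2, 2.32, 1.71, 0.58, 2.41], np.float64(0.16), 'body minz', np.float64(0.051))
(np.float64(27.0), 20, 54, 180, [0.32, 0.21, 2.36, 3.08, 0.37, -1.53], np.float64(0.1), 'body minz', np.float64(0.046))
(np.float64(26.3), 20, 54, 0, [0.32, 0.21, 2.36, 3.08, 0.37, 1.61], np.float64(0.1), 'body minz', np.float64(0.046))
(np.float64(23.2), 30, 54, 0, [0.23, 0.2, 2.38, 2.53, 0.42, 1.96], np.float64(0.16), 'body minz', np.float64(0.046))
(np.float64(21.6), 10, 54, 180, [0.4
[... 1044 characters left out ...]
(32.0), 20, 58, 0, [0.32, 0.23, 2.38, 3.09, 0.48, 1.6], np.float64(0.11), 'body minz', np.float64(0.041))
(np.float64(28.9), 30, 58, 0, [0.22, 0.22, 2.39, 2.62, 0.52, 1.87], np.float64(0.11), 'body minz', np.float64(0.041))
(np.float64(27.3), 10, 58, 180, [0.42, 0.25, 2.36, 3.58, 0.5, -1.83], np.float64(0.1), 'body minz', np.float64(0.041))
(np.float64(24.4), 30, 58, 180, [0.23, 0.23, 2.38, 2.62, 0.52, -1.27], np.float64(0.11), 'body minz', np.float64(0.041))
(np.float64(22.8), 40, 58, 0, [0.13, 0.23, 2.39, 2.23, 0.61, 2.06], np.float64(0.14), 'body minz', np.float64(0.041))
(np.float64(20.9), 0, 58, 180, [0.51, 0.28, 2.31, 4.0, 0.57, -2.06], np.float64(0.13), 'body minz', np.float64(0.041))
```

A flipped-wrist solution with 54° tilt and the camera on top gives about 25 mm of lip clearance. I'll check the path offline before moving.

```bash
cat > press.py <<'E'
import h; from h import *; import kin
h.G=np.array([[i,j,k] for i in np.linspace(-.039,.039,7) for j in np.linspace(-.0425,.0425,7) for k in np.linspace(-.051,-.2,40)])
a=np.load('kin.npy'); TI,YW,SP=54,21.4,180
def J(x,z,seed):
    p,q,m=pose(TI,YW,SP,x,z); j,e=kin.ik(p,R.from_quat(q[[1,2,3,0]]),a,seed); return j,e,p,q,m
seed=np.array([.32,.21,2.36,3.08,.37,-1.53])
IN=J(.008,.070,seed); DN=J(.008,.022,IN[0]); MID=J(-.03,.085,IN[0]); PRE=J(-.07,.115,MID[0])
W1=np.array([.3,-.5,2.2,0,.5,1.2]); W2=np.array([.31,-.5,2.2,3.08,.5,-1.53])
E
python3 - <<'E'
from press import *
for n,k in zip(('PRE','MID','IN','DN'),(PRE,MID,IN,DN)): print(n,k[0].round(3),round(k[1],6),k[2].round(3),'clear',round(clear(k[2],k[4]),1))
cur=sense()['joint_positions']; print('cur',cur.round(2),sense()['tool_pos'],sense()['time_s'])
F=np.array([[i,j,k] for i in(-.04,.04) for j in(-.045,.045) for k in(-.051,-.12)]+[[i,j,k] for i in(-.011,.011) for j in(-.03,.03) for k in(.022,-.05)]+[[.09,0,-.12]])
W1[5]=cur[5]
for n,s,e in(('cur-W1',cur,W1),('W1-W2',W1,W2),('W2-PRE',W2,PRE[0])):
    zm=9;cl=9
    for t in np.linspace(0,1,40):
        P,r=kin.fk(s+(e-s)*t,a); w=P+r.apply(F); zm=min(zm,w[:,2].min()); v=w-O
        k=v[:,2]<.165
        if k.any(): cl=min(cl,-(v[k]@V).max())
    print(n,'minz',round(zm,3),'front clearance when low',round(cl,3))
E
```

```text
PRE [ 0.405 -0.114  2.48   3.751  0.24  -2.15 ] 0.110112 [0.438 0.254 0.137] clear 130.2
MID [ 0.303 -0.026  2.451  2.89   0.24  -1.367] 0.008745 [0.475 0.268 0.107] clear 67.3
IN [ 0.311  0.095  2.36   2.945  0.26  -1.417] 0.0 [0.511 0.282 0.092] clear 21.7
DN [ 0.311  0.227  2.349  3.005  0.38  -1.481] 0.0 [0.511 0.282 0.044] clear 74.2
cur [-0.28 -0.06  1.96  0.    1.25 -0.5 ] [ 0.51632472 -0.04121444  0.2500871 ] 14.9833
cur-W1 minz 0.228 front clearance when low 9
W1-W2 minz 0.363 front clearance when low 9
W2-PRE minz 0.107 front clearance when low 0.016
```

```bash
cat >> press.py <<'E'
TI=58
IN=J(.008,.068,seed); DN=J(.008,.022,IN[0]); 
TI=62
MID=J(-.015,.080,IN[0]); PRE=J(-.035,.105,MID[0])
E
python3 - <<'E'
from press import *
for n,k in zip(('PRE','MID','IN','DN'),(PRE,MID,IN,DN)): print(n,k[0].round(3),round(k[1],6),k[2].round(3),'clear',round(clear(k[2],k[4]),1))
for ti in(58,62,66,70):
  print(ti,[(x,z,round((q:=(lambda p:kin.ik(p[0],R.from_quat(p[1][[1,2,3,0]]),a,IN[0]))(pose(ti,YW,SP,x,z)))[1],4),q[0].round(2)[[2,4]].tolist()) for x,z in((-.015,.08),(-.035,.1),(-.06,.12))])
cur=sense()['joint_positions'];W1[5]=cur[5]
F=np.array([[i,j,k] for i in(-.04,.04) for j in(-.045,.045) for k in(-.051,-.12)]+[[i,j,k] for i in(-.011,.011) for j in(-.03,.03) for k in(.022,-.05)]+[[.09,0,-.12]])
for n,s,e in(('W2-PRE',W2,PRE[0]),('PRE-IN',PRE[0],IN[0])):
    zm=9;cl=9;
    for t in np.linspace(0,1,40):
        P,r=kin.fk(s+(e-s)*t,a); w=P+r.apply(F); zm=min(zm,w[:,2].min()); v=w-O
        k=(v[:,2]<.165)&(v[:,2]>.14)
        if k.any(): cl=min(cl,-(v[k]@V).max())
    print(n,'minz',round(zm,3),'lip clearance',round(cl,3))
E
```

```text
PRE [ 0.314 -0.05   2.48   3.021  0.352 -1.486] 0.031855 [0.468 0.266 0.125] clear 94.3
MID [ 0.304  0.06   2.455  3.002  0.458 -1.478] 0.0 [0.486 0.273 0.1  ] clear 56.0
IN [ 0.31   0.118  2.382  2.992  0.373 -1.466] 0.0 [0.509 0.282 0.089] clear 27.4
DN [ 0.31   0.251  2.367  3.026  0.49  -1.503] 0.0 [0.509 0.282 0.043] clear 92.2
58 [(-0.015, 0.08, np.float64(0.0), [2.44, 0.35]), (-0.035, 0.1, np.float64(0.004), [2.48, 0.28]), (-0.06, 0.12, np.float64(0.088), [2.48, 0.24])]
62 [(-0.015, 0.08, np.float64(0.0), [2.46, 0.46]), (-0.035, 0.1, np.float64(0.0317), [2.48, 0.37]), (-0.06, 0.12, np.float64(0.0989), [2.48, 0.24])]
66 [(-0.015, 0.08, np.float64(0.0), [2.47, 0.57]), (-0.035, 0.1, np.float64(0.057), [2.48, 0.47]), (-0.06, 0.12, np.float64(0.1217), [2.48, 0.32])]
70 [(-0.015, 0.08, np.float64(0.0005), [2.48, 0.69]), (-0.035, 0.1, np.float64(0.0778), [2.48, 0.59]), (-0.06, 0.12, np.float64(0.146), [2.48, 0.45])]
W2-PRE minz 0.104 lip clearance -0.001
PRE-IN minz 0.068 lip clearance 0.027
```

```bash
cat >> press.py <<'E'
TI=62; MID=J(-.022,.083,IN[0]); 
SIDE=MID[0]-[.32,0,0,0,0,0]; W2=np.r_[SIDE[0],-.5,2.2,3.0,.5,SIDE[5]]; W1=np.r_[.0,-.5,2.2,0,.5,-.5]
E
python3 - <<'E'
from press import *
print(MID[0].round(3),MID[1])
cur=sense()['joint_positions']; W1[5]=cur[5]
F=np.array([[i,j,k] for i in(-.04,0,.04) for j in(-.045,0,.045) for k in(-.051,-.12,-.2)]+[[i,j,k] for i in(-.011,.011) for j in(-.03,0,.03) for k in(.022,0,-.025,-.05)]+[[.09,0,-.12]])
def chk(n,s,e):
    zm=9;mx=-9;ys=9
    for t in np.linspace(0,1,80):
        P,r=kin.fk(s+(e-s)*t,a); w=P+r.apply(F); zm=min(zm,w[:,2].min()); v=w-O
        k=(v[:,2]<.165)&(np.abs(v@VY)<.083)
        if k.any(): mx=max(mx,(v[k]@V).max())
        ys=min(ys,w[w[:,2]<.16][:,1].min() if (w[:,2]<.16).any() else 9)
    print(n,'minz',round(zm,3),'max valve x in hood span',round(mx,3),'min world y low',round(ys,3))
chk('cur-W1',cur,W1);chk('W1-W2',W1,W2);chk('W2-SIDE',W2,SIDE);chk('SIDE-MID',SIDE,MID[0]);chk('MID-IN',MID[0],IN[0])
E
```

```text
[ 0.302  0.035  2.472  2.997  0.451 -1.474] 1.7843240773807167e-09
cur-W1 minz 0.228 max valve x in hood span -9 min world y low 9
W1-W2 minz 0.363 max valve x in hood span -9 min world y low 9
W2-SIDE minz 0.083 max valve x in hood span -0.211 min world y low 0.054
SIDE-MID minz 0.083 max valve x in hood span -0.002 min world y low 0.054
MID-IN minz 0.068 max valve x in hood span 0.02 min world y low 0.183
```

```bash
cat >> press.py <<'E'
F=np.array([[i,j,k] for i in(-.04,0,.04) for j in(-.045,0,.045) for k in(-.051,-.12,-.2)]+[[i,j,k] for i in(-.011,.011) for j in(-.03,0,.03) for k in(.022,0,-.025,-.05)]+[[.09,0,-.12]])
def chk(n,s,e):
    zm=9;mx=-9;ys=9
    for t in np.linspace(0,1,80):
        P,r=kin.fk(s+(e-s)*t,a); w=P+r.apply(F); zm=min(zm,w[:,2].min()); v=w-O
        k=(v[:,2]<.165)&(np.abs(v@VY)<.083)
        if k.any(): mx=max(mx,(v[k]@V).max())
        ys=min(ys,w[w[:,2]<.16][:,1].min() if (w[:,2]<.16).any() else 9)
    print(n,'minz',round(zm,3),'max valve x in hood span',round(mx,3),'min world y low',round(ys,3))
E
python3 - <<'E'
import press; from press import *
for ti in(54,56,58,60):
  for z in(.07,.08):
    press.TI=ti; xs=[x for x in np.arange(-.04,-.005,.003) if (lambda k:k[1]<1e-4 and k[0][2]<2.475 and k[0][4]>.245)(J(x,z,IN[0]))]
    if xs:
        k=J(xs[0],z,IN[0]); v=k[2]+F@k[4].T-O; v=v[v[:,2]<.165]; print(ti,z,xs[0].round(3),k[0].round(3),'maxx',(v@V).max().round(4))
E
```

```text
54 0.07 -0.04 [ 0.303 -0.009  2.47   2.922  0.267 -1.401] maxx -0.0271
56 0.07 -0.037 [ 0.302  0.007  2.475  2.953  0.321 -1.432] maxx -0.0247
56 0.08 -0.034 [ 0.303 -0.017  2.469  2.936  0.292 -1.414] maxx -0.0217
58 0.07 -0.031 [ 0.302  0.031  2.471  2.976  0.376 -1.455] maxx -0.0193
58 0.08 -0.031 [ 0.302 -0.     2.473  2.963  0.347 -1.441] maxx -0.0193
60 0.07 -0.028 [ 0.302  0.05   2.474  2.993  0.432 -1.472] maxx -0.017
60 0.08 -0.025 [ 0.302  0.025  2.469  2.984  0.403 -1.461] maxx -0.014
```

```bash
cat >> press.py <<'E'
TI=56; MID=J(-.034,.080,IN[0]); IN=J(.008,.068,MID[0]); DN=J(.008,.022,IN[0])
SIDE=MID[0]-[.32,0,0,0,0,0]; W2=np.r_[SIDE[0],-.5,2.2,SIDE[3],.5,SIDE[5]]
S=lambda n:print(n,{k:np.round(sense()[k],4) for k in('time_s','tool_pos','grip_width','wrist_force')})
E
python3 - <<'E'
from press import *
cur=sense()['joint_positions']; W1[5]=cur[5]
for k in(MID,IN,DN): print(k[0].round(3),k[1])
chk('W2-SIDE',W2,SIDE);chk('SIDE-MID',SIDE,MID[0]);chk('MID-IN',MID[0],IN[0])
bot.goto_joints(W1); bot.goto_joints(W2); S('W2'); bot.goto_joints(SIDE); bot.goto_joints(MID[0]); bot.pause(.1); S('mid')
f=wgrab('p1'); s=grab('scene')
cv2.imwrite('pics/p1.png',np.hstack([cv2.resize(f['frame'],(400,300)),cv2.resize(s['frame'][200:380,330:480],(400,480))[:300]]))
E
```

```text
[ 0.303 -0.017  2.469  2.936  0.292 -1.414] 1.045199288229881e-08
[ 0.31   0.108  2.371  2.974  0.318 -1.447] 2.8513733041357625e-11
[ 0.31   0.238  2.359  3.017  0.435 -1.493] 1.3432402308499736e-09
W2-SIDE minz 0.08 max valve x in hood span -9 min world y low 0.054
SIDE-MID minz 0.08 max valve x in hood span -0.012 min world y low 0.054
MID-IN minz 0.068 max valve x in hood span 0.02 min world y low 0.18
W2 {'time_s': np.float64(18.3167), 'tool_pos': array([0.5665, 0.1132, 0.6148]), 'grip_width': np.float64(-0.0001), 'wrist_force': array([-0.0934,  0.3764,  0.4339])}
mid {'time_s': np.float64(21.0167), 'tool_pos': array([0.4716, 0.2659, 0.1018]), 'grip_width': np.float64(-0.0003), 'wrist_force': array([-0.0931,  0.3385,  0.0838])}
```

View pics/p1.png

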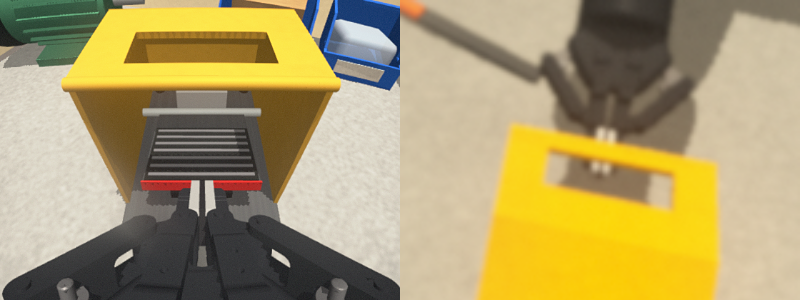

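The fingertips (200,182) sit in front of the middle of the red pedal edge, well below the lip at (205,85), with clear entry. Go in and press, guarded.

```bash
python3 - <<'E'
from press import *
print('in',bot.servo_line(IN[2],rate=.06,f_stop=8)); S('in')
for k in range(3):
    p=DN[2]-[0,0,.006*k]; r=bot.servo_line(p,rate=.03,f_stop=32); S(('press',r))
    if r or np.linalg.norm(sense()['wrist_force'])>28: break
bot.pause(.4); S('hold')
E
```

```text
in False
in {'time_s': np.float64(21.9917), 'tool_pos': array([0.5096, 0.2819, 0.0891]), 'grip_width': np.float64(0.0004), 'wrist_force': array([-0.5872, -0.4785, -1.2832])}
('press', True) {'time_s': np.float64(23.35), 'tool_pos': array([0.5135, 0.2837, 0.0512]), 'grip_width': np.float64(-0.0001), 'wrist_force': array([-1.6504, -0.5956,  3.7748])}
hold {'time_s': np.float64(23.75), 'tool_pos': array([0.5134, 0.2836, 0.0513]), 'grip_width': np.float64(-0.0002), 'wrist_force': array([-0.3887,  0.695 ,  3.6063])}
```

```bash
python3 - <<'E'
from press import *
p=np.array(sense()['tool_pos']); print(bot.servo_line(p-[0,0,.006],rate=.02,f_stop=22)); S('p2'); bot.pause(.3); S('hold')
f=wgrab('p2')
bot.servo_line(IN[2],rate=.08); S('up'); bot.servo_line(MID[2],rate=.08); bot.pause(.1); S('out')
g=wgrab('p3'); s=grab('scene')
cv2.imwrite('pics/p3.png',np.hstack([cv2.resize(g['frame'],(400,300)),cv2.resize(s['frame'][190:310,210:330],(400,300))]))
P=cloud(g); hsv=cv2.cvtColor(g['frame'],cv2.COLOR_BGR2HSV); red=((hsv[...,0]<6)|(hsv[...,0]>174))&(hsv[...,1]>130)&(np.hypot(P[...,0]-O[0],P[...,1]-O[1])<.08)
print('red z',np.percentile(P[red][:,2],[10,50,90]),red.sum())
E
```

```text
True
p2 {'time_s': np.float64(23.9833), 'tool_pos': array([0.5145, 0.2842, 0.0512]), 'grip_width': np.float64(-0.0), 'wrist_force': array([-1.2981, -0.4398,  4.5646])}
hold {'time_s': np.float64(24.2833), 'tool_pos': array([0.5145, 0.2842, 0.0512]), 'grip_width': np.float64(-0.0003), 'wrist_force': array([-1.1859, -0.6269,  2.8472])}
up {'time_s': np.float64(24.9583), 'tool_pos': array([0.5095, 0.2818, 0.0889]), 'grip_width': np.float64(0.0), 'wrist_force': array([ 0.0515, -0.7133,  0.1688])}
out {'time_s': np.float64(25.7583), 'tool_pos': array([0.4713, 0.2668, 0.1015]), 'grip_width': np.float64(-0.0001), 'wrist_force': array([ 0.0486, -0.0738,  0.0163])}
red z [0.02294182 0.02882435 0.03107308] 859
```

View pics/p3.png

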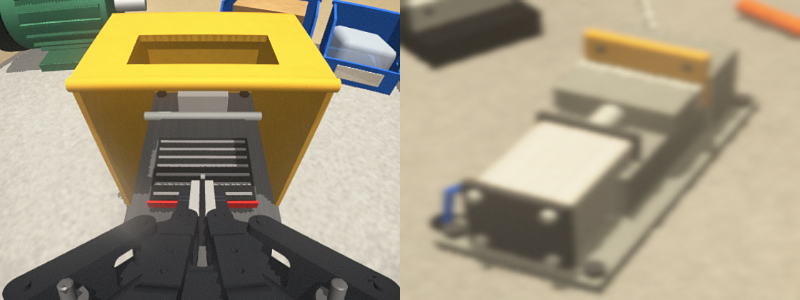

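The pedal stayed down after release: its red edge (205,204) now reads about 30 mm, against 54 mm when up. The strip stands between the closed jaws (650,65), and the gripper touches nothing, so I'm handing in.

```bash
python3 -c "
from workcell import bot
print(bot.close_job())"
```

```text
the job is handed in; nothing more can be done
None
```

The brass strip is standing in the closed vise jaws, the pedal is latched down on its stop, and the job is handed in at about 26 s of the 48 s allowed; no verdict was returned, and I did not re-measure the steel strips or oil can at the end.

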